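# Open the consumables case and take the safety cap off the lap-cleaner bottle

### The arm

A 7-joint arm with a two-finger parallel gripper is mounted at the origin on the work surface. World frame = base frame: x ahead of the robot, y to its left, z up, the work surface at z = 0. Lengths are in m, angles in degrees, forces in N, time in s.
With the tool pointing down it reaches from about 0.35 to 0.9 m from the base axis. Payload 19.9 kg.
Tool frame: the origin (TCP) lies between the finger pads; the fingertips stand 19 mm ahead of it and the grasp point (between the pads) is the TCP (tip_extent is the distance from the TCP to the fingertips, in m); z points along the fingers, y is the direction in which the jaws open and shut (so a half turn about z gives the same grasp; the last joint's range is limited). The gripper opens to 85 mm and grips with 20 to 120 N. Pads are 22 mm wide; open, the fingers measure 114 mm over their backs; the gripper's body (76 mm by 85 mm) begins 54 mm behind the grasp point. The pads swing forward as they close: fully open they stand 13 mm farther back than shut.
Start: joints at [61.45, 23.915, -0.59, 92.452, 0.269, 63.638, -3.037], TCP at [0.276, -0.561, 0.25] pointing down, gripper open.
Joint ranges: [-161.28, 161.28], [-22.2, 115.67], [-73.04, 71.86], [3.21, 147.25], [-68.34, 248.33], [10.77, 114.83], [-161.83, 161.83]. Speed limits (degrees/s): [108.29, 108.29, 136.94, 136.94, 172.46, 172.46, 172.46].

### API

Orientations are given as [roll, pitch, yaw] about the fixed x, y, z axes, in that order (R = Rz(yaw) Ry(pitch) Rx(roll)).
In Python, from cell import * gives the robot as it stands.
- The arm moves only by the tool apply_moves, never from a script. Its argument "motion" is a list of rows, each an object with "claw": the finger opening in cm, from 0 to 8.54; "delta_pos": the shift along the tool's x, y, z in cm, a list of three; "turn": the turn, a rotation vector about the tool's x, y, z in degrees, a list of three. A call has 1 to 8 rows; each row shifts and turns the commanded pose from where the row before left it, along the tool's axes as they then stand; what a row does not reach is not made up. A row lasts 1/12 s, in which the tool goes at most 41.7 mm and 7.16 degrees, less where a joint would pass 70% of its speed; a pose out of reach is approached as far as the arm can. A call with a gripper value outside its range is refused whole. The fingers move at their own pace and stop on an object; "force" is the grip in N (left out, the last holds). Time passes only in rows, so rows that do not move let the fingers close. It gives the time, the measured TCP pose, the force and the opening at its end, in the units of the state.
- get_obs(): the state, without advancing time (a new reading comes with each control period).
- grab_frame(name): name is "side" or "top"; returns the picture (480x640x3 uint8, red, green, blue); there is no depth.
- camera_model(name): a dict with "fovy" (degrees; the focal length in pixels is half the picture's height over the tangent of half this angle, whatever the lens; pixels are square), "cx", "cy" (the principal point, pixels), "camera_from_world" (4x4, takes a point from world to camera coordinates). Camera axes: x right, y up, looking along -z (the intrinsics and any distortion apply to the point x, -y, -z); pixel columns grow to the right and rows downward; lengths in m; the calibration is good to about 2 mm. A picture is of the moment at which its call begins. camera_model takes no time and is no camera call.
- sign_off(): hands the job in, once; it reports no verdict.
The state is a dict: "time": time; "joint_pos": joint angles; "joint_vel": joint speeds; "joint_torque": joint torques, N m; "tcp_pos": TCP position; "ee_rot": TCP orientation; "force": force on the tool from outside, world axes, zero at the start; "wrist_torque": the same for the moment, N m; "grip_width": finger opening in m.
Only numpy, scipy, OpenCV 4.12 (cv2) and the standard library are available. Lean on these libraries where they do the work, as an engineer would, in place of code of your own. Each camera call takes 0.05 s, during which the arm holds its last target.

### The job

Swing the lid of the aluminium case fully open until it rests on its stop, then take the push-and-turn safety cap off the square bottle inside: press the cap down, keep it down while twisting it anticlockwise out of its catches, and lift it off. Finish while still holding the cap in the gripper, level and still, straight above the bottle's mouth with about five centimetres of clear air between them, ready to go straight back on. The bottle stays standing in its pocket, the lid stays open, and the jar and the other things on the bench are left where they are.

Things in the scene. Friction and masses are not known exactly. Their poses are not given: they have to be found in the camera images.
- case: Aluminium bench case, fixed; 150 deep (x) x 260 wide (y), rim 85 mm above the bench (135 mm with lid shut). Origin: centre of its underside, z up, -x its front. Grey insert, 50 mm high, with two 62 mm square pockets, floors 8 mm above the bench, centred at x -30, y +55 and -55 mm: one holds the square bottle, the other the round jar. Brass pins along the back (x +45, up to 70 mm high).
- lid (a joint): Lid angle, rad: 0 shut, 1.66 resting on its stop, a little beyond upright. The lid is a 50 mm deep shell, 0.4 kg, hinged along the case's top back edge with light friction; let go below about 1.1 rad it falls shut, beyond 1.25 it falls on to its stop.
- lid_handle (a point): Middle of the bar of the bow handle on the lid's front face. Bar: round, 9 mm thick, 100 mm long between its legs, parallel to the case's y, 40 mm in front of the lid's face; when shut 118 mm above the bench, 17 mm below the lid's top. It swings about the hinge with the lid (axes as the case's when shut) and can turn between lightly closed fingers.
- lid_hinge (a point): Middle of the lid's hinge line, which runs along the case's y axis; 190 mm behind and 33 mm below the handle bar when the lid is shut; 85 mm above the bench.
- bottle: White square plastic bottle, 60 x 60 mm, 66 mm to the shoulder, 105 mm to its mouth, 0.25 to 0.5 kg. Loose, standing in one pocket, which keeps it from turning (1 mm play all round). Origin: centre of its underside; z up along its axis.
- bottle_mouth (a point): Centre of the bottle's mouth rim, on its axis, 105 mm above its underside.
- cap: Black round ribbed safety cap on the bottle, 47 mm across, 28 mm tall. Origin: centre of its underside, which is 90 mm above the bottle's underside (15 mm below its mouth) while locked; z up, x along the bottle's x while locked. It has 6 mm of travel down. Held 4 to 6 mm down it turns anticlockwise seen from above: free to lift beyond 40 degrees, stop at 80, so 60 is right.
- jar: Round amber glass jar with a flat metal lid, 58 mm across, 60 mm tall, standing in the other pocket. Origin: centre of its underside. To be left alone.
- lap: Spare steel lap disc lying flat on the bench beside the case, 150 mm across, 15 mm thick. Origin: centre of its underside. To be left alone.
- holder: Stone holder (hand tool) lying on the bench on the other side of the case, 160 mm long along its x, 24 mm thick. Origin: on the bench below its middle. To be left alone.
- cap_top (a point): Centre of the cap's top face, 28 mm above its underside. A spring inside holds the cap up in three catches: pushing takes about 6 N to start, 11 N at 3 mm (just clear of the catches), 15 N at 6 mm (bottom). Clockwise, or unpressed, it turns only a few degrees. Once free the spring raises it about 3 mm. Grip it firmly (about 40 N) round the sides.

How it is judged (in metres and radians):
On the way, in this order (a step that is already met when the one before it is completed fails the run):
1. the lid has been swung open on to its stop (value of joint lid above 1.58 rad), for 0.2 s.
2. the cap is pressed down on the bottle, clear of its catches (z of cap in the frame of bottle below 0.0875 m), for 0.05 s.
3. the cap has been twisted out of its catches, still on the neck (angle between the x axis of cap and the x axis of bottle, either way round above 0.55 rad and z of cap in the frame of bottle below 0.098 m), for 0.05 s.
At the end, for the whole second after the job is handed in: The cap is held by the fingers, still, level within 0.2 rad, its underside 25 to 95 mm above the bottle's mouth and within 30 mm of its axis, touching neither bottle nor case; the lid rests on its stop (beyond 1.58 rad); the bottle stands upright on its pocket's floor (within 4 mm, 0.06 rad) (z of cap in the frame of bottle_mouth between 0.025 and 0.095 m and horizontal distance between cap and bottle_mouth below 0.03 m and angle between cap's own z axis and vertical below 0.2 rad and contact force between the fingers and cap above 2 N and contact force between cap and bottle below 0.1 N and contact force between cap and case below 0.1 N and linear speed of cap below 0.02 m/s and value of joint lid above 1.58 rad and z of bottle in the frame of case below 0.012 m and angle between bottle's own z axis and vertical below 0.06 rad); the arm keeps its last pose, push and grip.
It fails at once if the jar is disturbed (moved 15 mm) (distance of jar from where it was at the start of the episode above 0.015 m).
It fails at once if the lap disc is disturbed (moved 20 mm) (distance of lap from where it was at the start of the episode above 0.02 m).
It fails at once if the stone holder is disturbed (moved 20 mm) (distance of holder from where it was at the start of the episode above 0.02 m).
It fails at once if the bottle is pulled up out of its pocket (15 mm) (z of bottle in the frame of case above 0.023 m).
It also fails if it takes over 56 s, if anything falls off the work surface, if the arm or the gripper's body presses on something with over 40 N, if the wrist force passes 120 N, or if a joint passes its speed limit or range.

## Working session

There is one attempt and no reset: what is moved stays moved. The work goes in short steps, Python scripts to look and compute and a tool call to move; the robot and the scene stay as the last step left them, time stands still between calls to the robot, and variables do not carry over. Pictures are saved under pics/ and viewed, and the job is handed in when it is done.

Besides the shell and the picture viewer there is one more tool, called after "Call:" by a JSON object that holds its "method" and its "body". apply_moves: Moves the arm, as the interface text tells. Its arguments: {"type":"object","properties":{"motion":{"type":"array"},"force":{"type":"number"}},"required":["motion"]}

```bash
ls; mkdir -p pics; python3 - <<'E'
from cell import *
import cv2,numpy as np
print(get_obs())
for n in("side","top"):
    print(n,camera_model(n)); cv2.imwrite(f"pics/{n}0.png",grab_frame(n)[:,:,::-1])
E
```

```text
pics
{'time': 0.0, 'joint_pos': array([61.45113622, 23.94846452, -0.59098928, 92.48545523,  0.26838868,
       63.63906921, -3.03703512]), 'joint_vel': array([ 0.01351498,  0.03645049,  0.00196838,  0.0116484 , -0.07641207,
        0.05284505, -0.09090018]), 'joint_torque': array([-2.38496774e-03, -8.64453006e+01,  6.77163843e-01, -4.34899271e+01,
        1.89640507e-02,  7.42457021e-03, -2.35524453e-07]), 'tcp_pos': array([ 0.27551415, -0.56062874,  0.24965607]), 'ee_rot': array([-1.79928515e+02,  4.23648447e-03,  2.61714180e+01]), 'force': array([-0.77695644,  0.27493169, -0.11689839]), 'wrist_torque': array([-0.01298922, -0.03832809,  0.00404854]), 'grip_width': 0.08526926787052368}
side {'fovy': 43.37813556771582, 'cx': 319.90417561403086, 'cy': 242.253465076435, 'camera_from_world': array([[ 0.77915746,  0.62669723, -0.01281526, -0.4325605 ],
       [-0.52735671,  0.66642717,  0.52703864,  0.2381751 ],
       [ 0.33883409, -0.40388787,  0.84974469, -1.55310972],
       [ 0.        ,  0.        ,  0.        ,  1.        ]])}
top {'fovy': 53.49029469263509, 'cx': 329.9845146550398, 'cy': 232.855929522347, 'camera_from_world': array([[ 0.01568947, -0.99982513,  0.01017572, -0.02012204],
       [ 0.99773928,  0.01632022,  0.06519183, -0.54769602],
       [-0.0653465 ,  0.00912989,  0.99782087, -1.01216371],
       [ 0.        ,  0.        ,  0.        ,  1.        ]])}
```

View pics/side0.png

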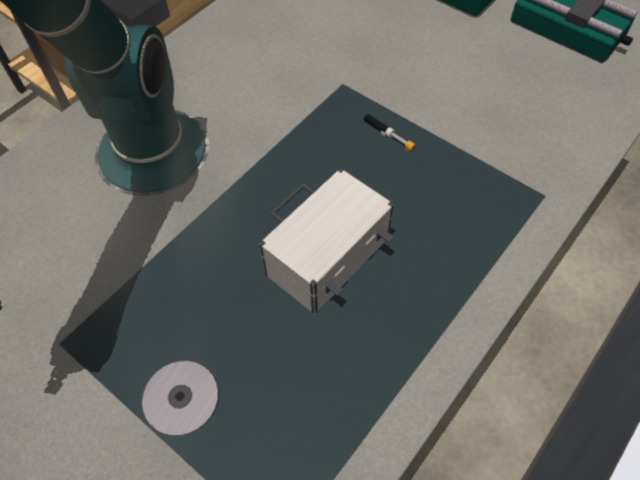

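View pics/top0.png

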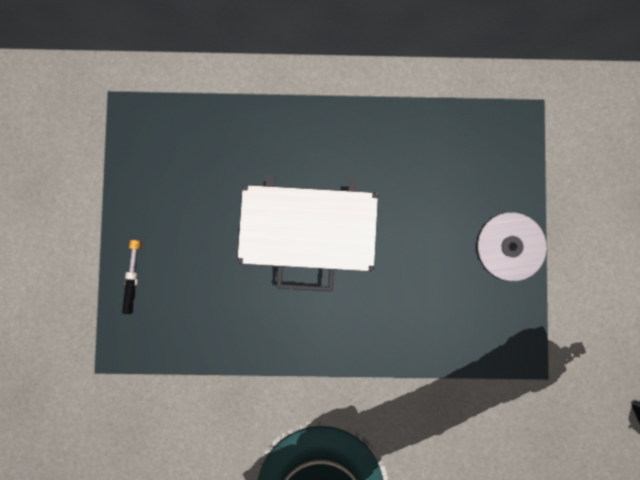

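The side view shows the shut case at about (325,240), its handle at (293,200), the lap at (180,398) and the holder at (390,132). In the top view the lid is about (239–377, 187–270), and the handle bar runs from (276,288) to (333,290).

```bash
cat > h.py <<'E'
from cell import *
import cv2,numpy as np
def proj(n,P,m=None):
    m=m or camera_model(n); f=240/np.tan(np.radians(m['fovy']/2))
    p=m['camera_from_world']@np.append(P,1); return np.array([m['cx']+f*p[0]/-p[2], m['cy']-f*p[1]/-p[2]])
def ray(n,uv):
    m=camera_model(n); f=240/np.tan(np.radians(m['fovy']/2)); T=m['camera_from_world']
    d=np.array([(uv[0]-m['cx'])/f,-(uv[1]-m['cy'])/f,-1]); R=T[:3,:3]
    return -R.T@T[:3,3], R.T@d
def onz(n,uv,z):
    o,d=ray(n,uv); return o+d*(z-o[2])/d[2]
def two(a,b):
    (o1,d1),(o2,d2)=ray('top',a),ray('side',b)
    s=np.linalg.lstsq(np.c_[d1,-d2],o2-o1,rcond=None)[0]
    p,q=o1+d1*s[0],o2+d2*s[1]; return (p+q)/2,np.linalg.norm(p-q)
E
python3 - <<'E'
from h import *
im=cv2.imread('pics/top0.png')
g=im.min(2)
m=((g>215)*255).astype(np.uint8); m[:120]=0;m[330:]=0;m[:,:200]=0;m[:,420:]=0
c=max(cv2.findContours(m,0,2)[0],key=cv2.contourArea)
r=cv2.minAreaRect(c);b=cv2.boxPoints(r);print(r,b)
P=[onz('top',p,.135) for p in b]
for p in P: print(p)
print('ctr',np.mean(P,0),[np.linalg.norm(P[i]-P[i-1]) for i in range(4)])
# handle
for uv in [(276,288),(333,290)]: print(onz('top',uv,.118))
cv2.imwrite('pics/tc.png',cv2.resize(im[170:310,220:400],None,fx=4,fy=4,interpolation=2))
s=cv2.imread('pics/side0.png');cv2.imwrite('pics/sc.png',cv2.resize(s[160:320,240:400],None,fx=3.7,fy=3.7,interpolation=2))
E
```

```text
((307.48175048828125, 227.8162384033203), (134.29591369628906, 76.25780487060547), 3.301865816116333) [[238.24915 262.01434]
 [242.64136 185.88315]
 [376.71436 193.61813]
 [372.32214 269.74933]]
[0.4817556  0.16363045 0.135     ]
[0.62816405 0.15931972 0.135     ]
[ 0.61760304 -0.09922084  0.135     ]
[ 0.47104156 -0.0921891   0.135     ]
ctr [0.54964106 0.03288506 0.135     ] [np.float64(0.25604381090244915), np.float64(0.1464718968282408), np.float64(0.2587561707177309), np.float64(0.14673007601150326)]
[0.43273456 0.0923792  0.118     ]
[ 0.4305561  -0.01801165  0.118     ]
```

View pics/tc.png

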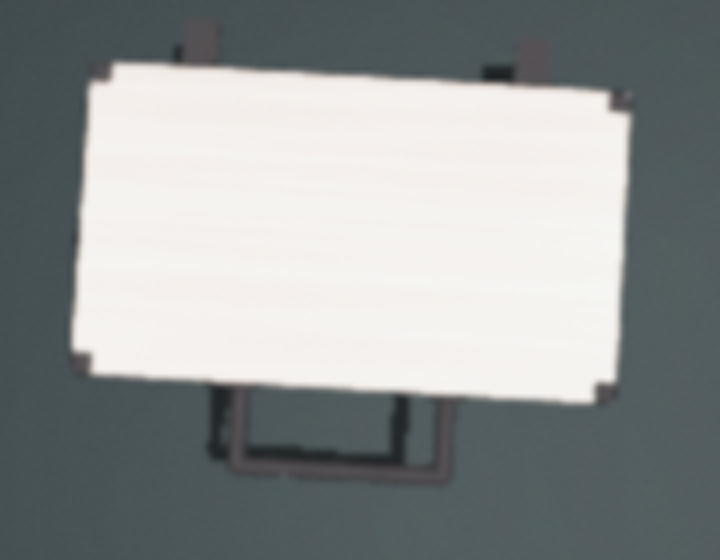

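View pics/sc.png

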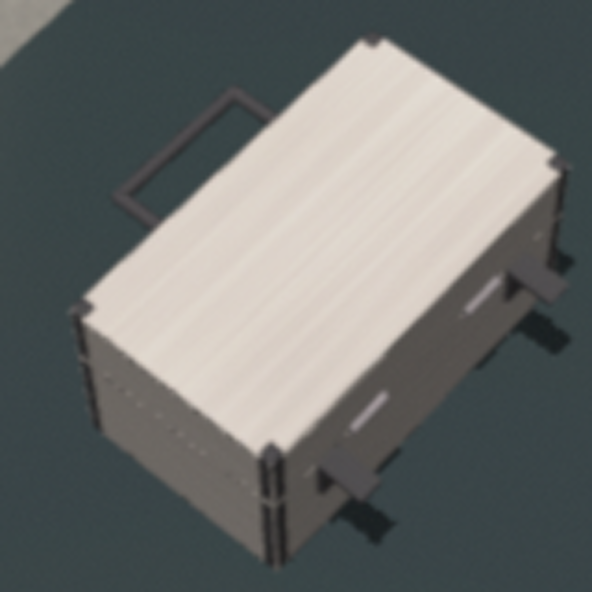

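```bash
python3 - <<'E'
from h import *
A=two((279,287),(303.5,184.9));B=two((331.5,290),(272.4,212.7));print(A,B)
print((A[0]+B[0])/2, np.degrees(np.arctan2(-(A[0]-B[0])[0],(A[0]-B[0])[1])))
# case corners by two views (lid top corners): top crop/side crop
for a,b in [((98,70),(375,37)),((624,98),(560,160)),((608,394),(270,450)),((80,364),(82,308))]:
    pass
S={k:(240+x/3.7,160+y/3.7) for k,(x,y) in dict(BL=(562,158),BR=(272,452),FR=(78,308),FL=(372,36)).items()}
T={k:(220+x/4,170+y/4) for k,(x,y) in dict(BL=(88,62),BR=(632,90),FR=(616,406),FL=(70,374)).items()}
for k in S: print(k,two(T[k],S[k]),onz('side',S[k],.135),onz('top',T[k],.135))
E
```

```text
(array([0.43613717, 0.08852444, 0.11443863]), np.float64(0.004420629034037213)) (array([ 0.43258228, -0.01313619,  0.11815309]), np.float64(0.00569278468320471))
[0.43435973 0.03769412 0.11629586] -2.0027151238168517
BL (array([0.627967 , 0.1595637, 0.1356321]), np.float64(0.0023574653721275467)) [0.62707331 0.158944   0.135     ] [0.62888657 0.16057283 0.135     ]
BR (array([ 0.61941737, -0.09942564,  0.14521673]), np.float64(0.0032486961508934203)) [ 0.61694453 -0.09418118  0.135     ] [ 0.61981939 -0.10168349  0.135     ]
FR (array([ 0.47083766, -0.09274615,  0.13238292]), np.float64(0.008550716683141545)) [ 0.47538976 -0.09102295  0.135     ] [ 0.46776026 -0.09542682  0.135     ]
FL (array([0.47979987, 0.16799294, 0.12385585]), np.float64(0.002648200310270242)) [0.48594937 0.16188921 0.135     ] [0.47890923 0.16497491 0.135     ]
```

```bash
cat >> h.py <<'E'
from scipy.spatial.transform import Rotation as Ro
def plan(pos,yaw,n):
    o=get_obs(); p=o['tcp_pos']; R=Ro.from_euler('xyz',o['ee_rot'],degrees=True); G=Ro.from_euler('xyz',[180,0,yaw],degrees=True)
    rv=(R.inv()*G).as_rotvec(degrees=True)/n; d=(np.array(pos)-p)/n
    print('at',p.round(4),o['ee_rot'].round(2),'turn/row',rv.round(2))
    for i in range(n):
        print((R.inv().apply(d)*100).round(2)); R=R*Ro.from_rotvec(rv,degrees=True)
E
python3 -c "
from h import *
plan([.434,.0375,.22],87.9,16)"
```

```text
at [ 0.2755 -0.5607  0.2497] [-1.7994e+02  1.0000e-02  2.6170e+01] turn/row [-0.   -0.   -3.86]
[ 2.54 -2.92  0.19]
[ 2.73 -2.74  0.19]
[ 2.91 -2.55  0.19]
[ 3.07 -2.35  0.19]
[ 3.22 -2.14  0.19]
[ 3.36 -1.92  0.19]
[ 3.48 -1.69  0.19]
[ 3.59 -1.45  0.19]
[ 3.68 -1.2   0.19]
[ 3.75 -0.95  0.19]
[ 3.8  -0.7   0.19]
[ 3.84 -0.44  0.19]
[ 3.86 -0.18  0.19]
[3.87 0.08 0.19]
[3.85 0.34 0.19]
[3.82 0.6  0.19]
```

Call:
{"method": "apply_moves", "body": {"motion": [{"claw":3.5,"delta_pos":[2.5,-2.9,0.2],"turn":[0,0,-3.9]},{"claw":3.5,"delta_pos":[2.7,-2.7,0.2],"turn":[0,0,-3.9]},{"claw":3.5,"delta_pos":[2.9,-2.5,0.2],"turn":[0,0,-3.9]},{"claw":3.5,"delta_pos":[3.1,-2.3,0.2],"turn":[0,0,-3.9]},{"claw":3.5,"delta_pos":[3.2,-2.1,0.2],"turn":[0,0,-3.9]},{"claw":3.5,"delta_pos":[3.4,-1.9,0.2],"turn":[0,0,-3.9]},{"claw":3.5,"delta_pos":[3.5,-1.7,0.2],"turn":[0,0,-3.9]},{"claw":3.5,"delta_pos":[3.6,-1.4,0.2],"turn":[0,0,-3.9]}], "force": 20}}

```text
time: 0.77
tcp_pos: [0.3554, -0.2614, 0.2341]
ee_rot: [-180.0, 0.0, 57.6]
force: [0.7, -0.3, -0.6]
grip_width: 0.035
```

Call:
{"method": "apply_moves", "body": {"motion": [{"claw":3.5,"delta_pos":[3.7,-1.2,0.2],"turn":[0,0,-3.9]},{"claw":3.5,"delta_pos":[3.7,-0.9,0.2],"turn":[0,0,-3.9]},{"claw":3.5,"delta_pos":[3.8,-0.7,0.2],"turn":[0,0,-3.9]},{"claw":3.5,"delta_pos":[3.8,-0.4,0.2],"turn":[0,0,-3.9]},{"claw":3.5,"delta_pos":[3.8,-0.2,0.2],"turn":[0,0,-3.9]},{"claw":3.5,"delta_pos":[3.8,0.1,0.2],"turn":[0,0,-3.9]},{"claw":3.5,"delta_pos":[3.8,0.3,0.2],"turn":[0,0,-3.9]},{"claw":3.5,"delta_pos":[3.8,0.6,0.2],"turn":[0,0,-3.3]}]}}

```text
time: 1.43
tcp_pos: [0.432, 0.0352, 0.2183]
ee_rot: [180.0, 0.0, 88.2]
force: [1.1, -0.4, 0.2]
grip_width: 0.0353
```

```bash
python3 -c "
from h import *
plan([.434,.0375,.116],87.9,4)
print(get_obs()['joint_pos'],get_obs()['grip_width'])"
```

```text
at [0.432  0.0352 0.2183] [1.7999e+02 1.0000e-02 8.8170e+01] turn/row [0.   0.   0.07]
[0.06 0.05 2.56]
[0.06 0.05 2.56]
[0.06 0.05 2.56]
[0.06 0.05 2.56]
[ 23.2271372    8.3438933  -34.30193379 119.38844899   5.82519296
  53.83602592 -16.07092008] 0.03528421452441586
```

Call:
{"method": "apply_moves", "body": {"motion": [{"claw":3.5,"delta_pos":[0.1,0.2,2.0],"turn":[0,0,0.2]},{"claw":3.5,"delta_pos":[0.1,0,2.5],"turn":[0,0,0]},{"claw":3.5,"delta_pos":[0,0,2.5],"turn":[0,0,0]},{"claw":3.5,"delta_pos":[0,0,2.0],"turn":[0,0,0]},{"claw":3.5,"delta_pos":[0,0,1.2],"turn":[0,0,0]},{"claw":3.5,"delta_pos":[0,0,0],"turn":[0,0,0]}]}}

```text
time: 1.93
tcp_pos: [0.4327, 0.0354, 0.1141]
ee_rot: [-179.8, -0.0, 87.8]
force: [-0.6, -0.1, 0.5]
grip_width: 0.0352
```

```bash
python3 - <<'E'
from h import *
a=grab_frame('top')[:,:,::-1];b=grab_frame('side')[:,:,::-1]
cv2.imwrite('pics/g1.png',np.hstack([cv2.resize(x[y0:y0+130,x0:x0+130],(400,400),interpolation=2) for x,y0,x0 in((a,200,240),(b,140,230))]))
E
```

```text
(no output)
```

View pics/g1.png

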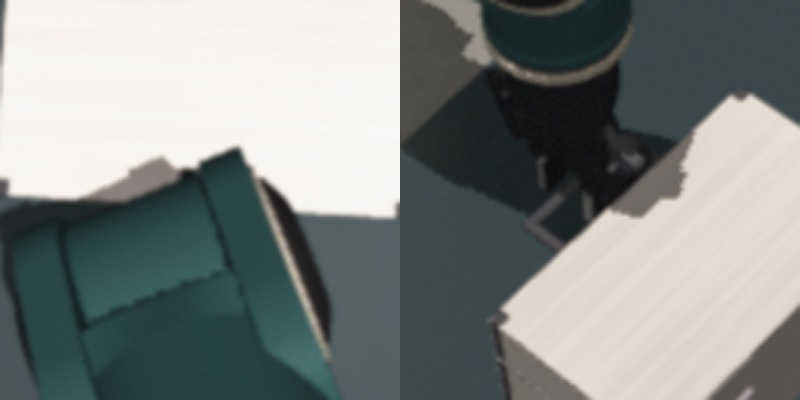

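The side crop shows the fingers straddling the handle bar, one on each side at about (565,190) and (620,160). I'll close the gripper.

Call:
{"method": "apply_moves", "body": {"motion": [{"claw":0.5,"delta_pos":[0,0,0],"turn":[0,0,0]},{"claw":0.5,"delta_pos":[0,0,0],"turn":[0,0,0]},{"claw":0.5,"delta_pos":[0,0,0],"turn":[0,0,0]},{"claw":0.5,"delta_pos":[0,0,0],"turn":[0,0,0]},{"claw":0.5,"delta_pos":[0,0,0],"turn":[0,0,0]}], "force": 20}}

```text
time: 2.45
tcp_pos: [0.4363, 0.0353, 0.1176]
ee_rot: [179.7, -0.0, 87.7]
force: [10.3, -0.3, -3.6]
grip_width: 0.0079
```

```bash
python3 - <<'E'
import numpy as np
r=.1928;ph=np.radians(9.85+np.linspace(0,95,33))
x=-r*np.cos(ph);z=r*np.sin(ph)
for a,b in zip(np.diff(x)*100,-np.diff(z)*100): print(round(a,2),round(b,2))
E
```

```text
0.2 -0.98
0.25 -0.97
0.3 -0.95
0.35 -0.94
0.39 -0.92
0.44 -0.9
0.49 -0.87
0.53 -0.85
0.57 -0.82
0.62 -0.79
0.66 -0.75
0.69 -0.72
0.73 -0.68
0.76 -0.64
0.8 -0.6
0.83 -0.56
0.85 -0.52
0.88 -0.47
0.9 -0.43
0.92 -0.38
0.94 -0.33
0.96 -0.28
0.97 -0.23
0.98 -0.18
0.99 -0.13
1.0 -0.08
1.0 -0.03
1.0 0.03
1.0 0.08
0.99 0.13
0.98 0.18
0.97 0.23
```

Call:
{"method": "apply_moves", "body": {"motion": [{"claw":0.5,"delta_pos":[0,0.4,-1.0],"turn":[0,0,0]},{"claw":0.5,"delta_pos":[0,0.4,-1.0],"turn":[0,0,0]},{"claw":0.5,"delta_pos":[0,0.3,-0.95],"turn":[0,0,0]},{"claw":0.5,"delta_pos":[0,0.35,-0.95],"turn":[0,0,0]},{"claw":0.5,"delta_pos":[0,0.4,-0.9],"turn":[0,0,0]},{"claw":0.5,"delta_pos":[0,0.45,-0.9],"turn":[0,0,0]},{"claw":0.5,"delta_pos":[0,0.5,-0.85],"turn":[0,0,0]},{"claw":0.5,"delta_pos":[0,0.5,-0.85],"turn":[0,0,0]}]}}

```text
time: 3.12
tcp_pos: [0.4646, 0.0341, 0.1906]
ee_rot: [-179.7, 0.1, 87.8]
force: [-19.1, 1.0, 9.7]
grip_width: 0.008
```

Call:
{"method": "apply_moves", "body": {"motion": [{"claw":0.5,"delta_pos":[0,0.5,-0.85],"turn":[0,0,0]},{"claw":0.5,"delta_pos":[0,0.55,-0.8],"turn":[0,0,0]},{"claw":0.5,"delta_pos":[0,0.6,-0.75],"turn":[0,0,0]},{"claw":0.5,"delta_pos":[0,0.65,-0.7],"turn":[0,0,0]},{"claw":0.5,"delta_pos":[0,0.7,-0.7],"turn":[0,0,0]},{"claw":0.5,"delta_pos":[0,0.75,-0.65],"turn":[0,0,0]},{"claw":0.5,"delta_pos":[0,0.8,-0.6],"turn":[0,0,0]},{"claw":0.5,"delta_pos":[0,0.8,-0.55],"turn":[0,0,0]}]}}

```text
time: 3.78
tcp_pos: [0.5205, 0.0318, 0.2476]
ee_rot: [-180.0, 0.0, 87.8]
force: [-5.1, 0.1, 5.4]
grip_width: 0.0083
```

Call:
{"method": "apply_moves", "body": {"motion": [{"claw":0.5,"delta_pos":[0,0.85,-0.5],"turn":[0,0,0]},{"claw":0.5,"delta_pos":[0,0.9,-0.45],"turn":[0,0,0]},{"claw":0.5,"delta_pos":[0,0.9,-0.45],"turn":[0,0,0]},{"claw":0.5,"delta_pos":[0,0.9,-0.4],"turn":[0,0,0]},{"claw":0.5,"delta_pos":[0,0.95,-0.35],"turn":[0,0,0]},{"claw":0.5,"delta_pos":[0,0.95,-0.3],"turn":[0,0,0]},{"claw":0.5,"delta_pos":[0,0.95,-0.25],"turn":[0,0,0]},{"claw":0.5,"delta_pos":[0,1.0,-0.2],"turn":[0,0,0]}]}}

```text
time: 4.45
tcp_pos: [0.5948, 0.0288, 0.2763]
ee_rot: [180.0, 0.0, 87.7]
force: [-1.8, -0.6, 3.4]
grip_width: 0.008
```

Call:
{"method": "apply_moves", "body": {"motion": [{"claw":0.5,"delta_pos":[0,1.0,-0.1],"turn":[0,0,0]},{"claw":0.5,"delta_pos":[0,1.0,-0.1],"turn":[0,0,0]},{"claw":0.5,"delta_pos":[0,1.0,0],"turn":[0,0,0]},{"claw":0.5,"delta_pos":[0,1.0,0],"turn":[0,0,0]},{"claw":0.5,"delta_pos":[0,1.0,0.1],"turn":[0,0,0]},{"claw":0.5,"delta_pos":[0,1.0,0.1],"turn":[0,0,0]},{"claw":0.5,"delta_pos":[0,0.8,0.15],"turn":[0,0,0]}]}}

```text
time: 5.03
tcp_pos: [0.6632, 0.026, 0.2746]
ee_rot: [179.9, 0.0, 87.7]
force: [0.7, -2.4, 4.6]
grip_width: 0.0081
```

Call:
{"method": "apply_moves", "body": {"motion": [{"claw":0.5,"delta_pos":[0,0.7,0.15],"turn":[0,0,0]},{"claw":0.5,"delta_pos":[0,0.4,0.1],"turn":[0,0,0]},{"claw":0.5,"delta_pos":[0,0,0],"turn":[0,0,0]},{"claw":3.0,"delta_pos":[0,0,0],"turn":[0,0,0]},{"claw":3.0,"delta_pos":[0,0,0],"turn":[0,0,0]},{"claw":3.0,"delta_pos":[0,0,0],"turn":[0,0,0]},{"claw":3.0,"delta_pos":[0,0,-1.5],"turn":[0,0,0]},{"claw":3.0,"delta_pos":[0,0,-2.5],"turn":[0,0,0]}]}}

```text
time: 5.7
tcp_pos: [0.6723, 0.026, 0.3093]
ee_rot: [-179.7, 0.0, 87.8]
force: [0.0, 0.3, 0.2]
grip_width: 0.0297
```

Call:
{"method": "apply_moves", "body": {"motion": [{"claw":7,"delta_pos":[0,0,-2.5],"turn":[0,0,0]},{"claw":7,"delta_pos":[0,-2.5,-1.5],"turn":[0,0,0]},{"claw":7,"delta_pos":[0,-3,0],"turn":[0,0,0]},{"claw":7,"delta_pos":[0,-3.5,0],"turn":[0,0,0]},{"claw":7,"delta_pos":[0,-3.5,0],"turn":[0,0,0]},{"claw":7,"delta_pos":[0,-3.5,0],"turn":[0,0,0]},{"claw":7,"delta_pos":[0,-3.5,0],"turn":[0,0,0]},{"claw":7,"delta_pos":[0,-3.5,0],"turn":[0,0,0]}]}}

```text
time: 6.37
tcp_pos: [0.4417, 0.0352, 0.3509]
ee_rot: [-180.0, 0.0, 87.8]
force: [0.4, 0.8, 1.4]
grip_width: 0.0697
```

```bash
python3 - <<'E'
from h import *
for n in("side","top"): cv2.imwrite(f"pics/{n}1.png",grab_frame(n)[:,:,::-1])
E
```

```text
(no output)
```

View pics/side1.png

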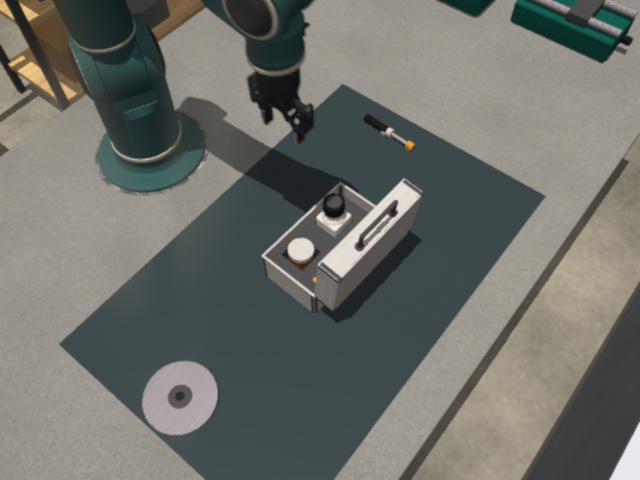

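View pics/top1.png

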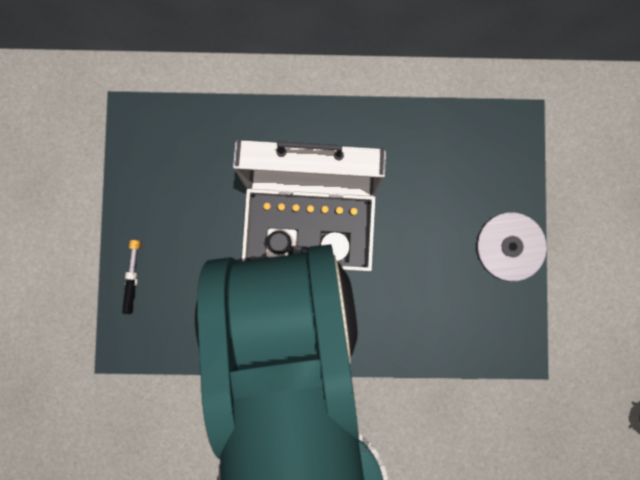

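Lid is open on its stop. The cap shows in the top view near (279,242) and in the side view near (334,206).

```bash
python3 - <<'E'
from h import *
for z in(.126,): print(proj('top',[.5235,.0896,z]),proj('side',[.5235,.0896,z]))
print(proj('side',[.5235,.0896,.098]))
a=cv2.imread('pics/top1.png');b=cv2.imread('pics/side1.png')
cv2.imwrite('pics/g2.png',np.hstack([cv2.resize(x[y0:y0+60,x0:x0+60],(400,400),interpolation=2) for x,y0,x0 in((a,210,250),(b,175,305))]))
E
```

```text
[278.09927634 240.98635361] [333.71561223 201.45489882]
[333.63125038 208.8877114 ]
```

View pics/g2.png

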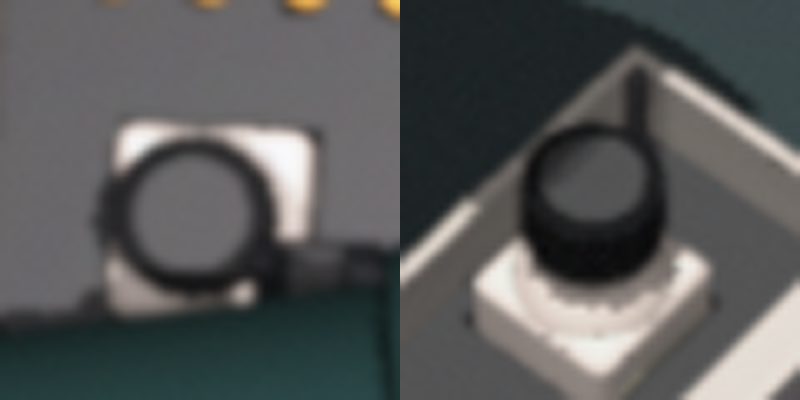

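```bash
python3 - <<'E'
from h import *
print(two((279,242),(334.2,201.7)),onz('top',(279,242),.126),onz('side',(334.2,201.7),.126))
plan([.523,.0885,.18],60,8)
E
```

```text
(array([0.52288524, 0.08925181, 0.12444998]), np.float64(0.003559910824959461)) [0.52156908 0.08781798 0.126     ] [0.52472349 0.08973664 0.126     ]
at [0.4399 0.0355 0.3518] [1.7995e+02 1.5000e-01 8.7810e+01] turn/row [0.01 0.02 3.48]
[0.71 1.01 2.15]
[0.77 0.97 2.15]
[0.82 0.92 2.15]
[0.88 0.87 2.15]
[0.93 0.81 2.15]
[0.97 0.76 2.15]
[1.02 0.7  2.15]
[1.06 0.63 2.15]
```

Call:
{"method": "apply_moves", "body": {"motion": [{"claw":6.0,"delta_pos":[0.7,1.0,2.1],"turn":[0,0,3.5]},{"claw":6.0,"delta_pos":[0.8,1.0,2.1],"turn":[0,0,3.5]},{"claw":6.0,"delta_pos":[0.8,0.9,2.1],"turn":[0,0,3.5]},{"claw":6.0,"delta_pos":[0.9,0.9,2.1],"turn":[0,0,3.5]},{"claw":6.0,"delta_pos":[0.9,0.8,2.1],"turn":[0,0,3.5]},{"claw":6.0,"delta_pos":[1.0,0.8,2.1],"turn":[0,0,3.5]},{"claw":6.0,"delta_pos":[1.0,0.7,2.1],"turn":[0,0,3.5]},{"claw":6.0,"delta_pos":[1.1,0.6,2.1],"turn":[0,0,3.5]}]}}

```text
time: 7.13
tcp_pos: [0.5279, 0.0889, 0.182]
ee_rot: [-180.0, 0.0, 59.6]
force: [-0.3, -0.4, 0.4]
grip_width: 0.0599
```

Call:
{"method": "apply_moves", "body": {"motion": [{"claw":6.0,"delta_pos":[0,0,0],"turn":[0,0,0]},{"claw":6.0,"delta_pos":[0,0,0],"turn":[0,0,0]}]}}

```text
time: 7.3
tcp_pos: [0.527, 0.089, 0.1824]
ee_rot: [-179.9, 0.0, 59.9]
force: [-0.5, 0.2, 0.2]
grip_width: 0.0599
```

```bash
python3 - <<'E'
from h import *
plan([.523,.0888,.115],60,4);print(get_obs()['joint_pos'])
E
```

```text
at [0.527  0.089  0.1824] [-1.7987e+02  4.0000e-02  5.9890e+01] turn/row [-0.03  0.01 -0.03]
[-0.05 -0.08  1.69]
[-0.05 -0.08  1.69]
[-0.05 -0.08  1.69]
[-0.06 -0.08  1.69]
[ 12.69607875  22.1088664  -31.18420139 108.19510714  13.93489831
  53.58264455 -55.09850912]
```

Call:
{"method": "apply_moves", "body": {"motion": [{"claw":6.0,"delta_pos":[-0.2,-0.35,0.5],"turn":[0,0,0]},{"claw":6.0,"delta_pos":[0,0,2.0],"turn":[0,0,0]},{"claw":6.0,"delta_pos":[0,0,2.0],"turn":[0,0,0]},{"claw":6.0,"delta_pos":[0,0,1.5],"turn":[0,0,0]},{"claw":6.0,"delta_pos":[0,0,0.7],"turn":[0,0,0]},{"claw":6.0,"delta_pos":[0,0,0],"turn":[0,0,0]}]}}

```text
time: 7.8
tcp_pos: [0.5227, 0.0881, 0.1159]
ee_rot: [-180.0, 0.0, 59.8]
force: [-0.7, -0.2, 0.2]
grip_width: 0.0597
```

```bash
python3 - <<'E'
from h import *
a=grab_frame('top')[:,:,::-1];b=grab_frame('side')[:,:,::-1]
cv2.imwrite('pics/g3.png',np.hstack([cv2.resize(x[y0:y0+100,x0:x0+100],(400,400),interpolation=2) for x,y0,x0 in((a,190,230),(b,150,285))]))
print(get_obs()['tcp_pos'],get_obs()['force'])
E
```

```text
[0.52364457 0.0884677  0.1173181 ] [-0.60041212  1.41115266  0.72081148]
```

View pics/g3.png

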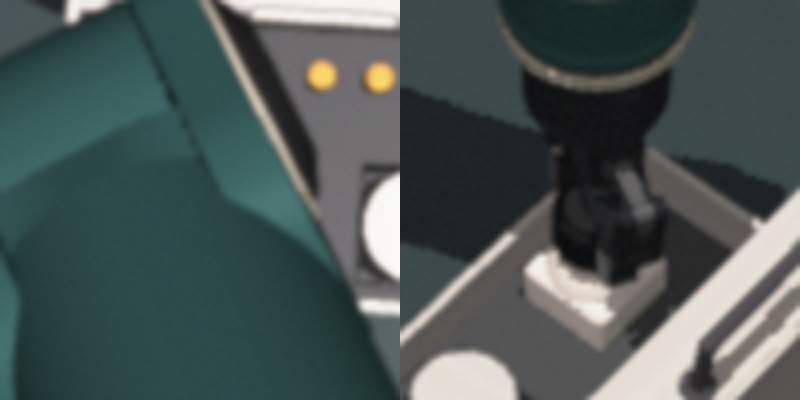

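The side crop shows the fingers straddling the cap, with the tips clear of the bottle's shoulder. I'll close on the cap.

Call:
{"method": "apply_moves", "body": {"motion": [{"claw":6.0,"delta_pos":[0,0,0.2],"turn":[0,0,0]},{"claw":4.2,"delta_pos":[0,0,0],"turn":[0,0,0]},{"claw":4.2,"delta_pos":[0,0,0],"turn":[0,0,0]},{"claw":4.2,"delta_pos":[0,0,0],"turn":[0,0,0]},{"claw":4.2,"delta_pos":[0,0,0],"turn":[0,0,0]},{"claw":4.2,"delta_pos":[0,0,0],"turn":[0,0,0]}], "force": 50}}

```text
time: 8.4
tcp_pos: [0.5236, 0.0885, 0.1149]
ee_rot: [180.0, -0.0, 59.8]
force: [-2.5, 0.1, 6.2]
grip_width: 0.0459
```

Call:
{"method": "apply_moves", "body": {"motion": [{"claw":4.2,"delta_pos":[0,0,0.15],"turn":[0,0,0]},{"claw":4.2,"delta_pos":[0,0,0.15],"turn":[0,0,0]},{"claw":4.2,"delta_pos":[0,0,0.15],"turn":[0,0,0]},{"claw":4.2,"delta_pos":[0,0,0.1],"turn":[0,0,0]},{"claw":4.2,"delta_pos":[0,0,0],"turn":[0,0,0]},{"claw":4.2,"delta_pos":[0,0,0],"turn":[0,0,0]}]}}

```text
time: 8.9
tcp_pos: [0.5238, 0.0885, 0.1097]
ee_rot: [179.9, -0.0, 59.8]
force: [-3.6, -1.7, 13.1]
grip_width: 0.0455
```

Call:
{"method": "apply_moves", "body": {"motion": [{"claw":4.2,"delta_pos":[0,0,0.05],"turn":[0,0,0]},{"claw":4.2,"delta_pos":[0,0,0],"turn":[0,0,-4]},{"claw":4.2,"delta_pos":[0,0,0],"turn":[0,0,-4]},{"claw":4.2,"delta_pos":[0,0,0],"turn":[0,0,-4]},{"claw":4.2,"delta_pos":[0,0,0],"turn":[0,0,0]}]}}

```text
time: 9.32
tcp_pos: [0.5243, 0.0888, 0.1095]
ee_rot: [179.9, -0.1, 72.1]
force: [-1.2, 0.1, 14.1]
grip_width: 0.0457
```

```bash
python3 - <<'E'
from h import *
o=get_obs();print(o['tcp_pos'],o['force'],o['wrist_torque'],o['ee_rot'])
E
```

```text
[0.52434153 0.08877454 0.10950965] [-1.15546097  0.13277331 14.06959029] [-0.04399308  0.2212958   0.06397976] [ 1.79877984e+02 -5.99543929e-02  7.20528069e+01]
```

Call:
{"method": "apply_moves", "body": {"motion": [{"claw":4.2,"delta_pos":[0,0,0],"turn":[0,0,-6]},{"claw":4.2,"delta_pos":[0,0,0],"turn":[0,0,-6]},{"claw":4.2,"delta_pos":[0,0,0],"turn":[0,0,-6]},{"claw":4.2,"delta_pos":[0,0,0],"turn":[0,0,-6]},{"claw":4.2,"delta_pos":[0,0,0],"turn":[0,0,-6]},{"claw":4.2,"delta_pos":[0,0,0],"turn":[0,0,-6]},{"claw":4.2,"delta_pos":[0,0,0],"turn":[0,0,-6]},{"claw":4.2,"delta_pos":[0,0,0],"turn":[0,0,-6]}]}}

```text
time: 9.98
tcp_pos: [0.5245, 0.0888, 0.1096]
ee_rot: [179.9, 0.1, 120.1]
force: [-0.7, 0.7, 13.7]
grip_width: 0.0458
```

```bash
python3 - <<'E'
from h import *
o=get_obs();print(o['tcp_pos'],o['force'],o['wrist_torque'],o['ee_rot'])
E
```

```text
[0.52447813 0.08881408 0.10959948] [-0.7273038   0.70197393 13.69917469] [ 0.00141522  0.13584797 -0.06046305] [1.79860181e+02 6.37140076e-02 1.20062846e+02]
```

Call:
{"method": "apply_moves", "body": {"motion": [{"claw":4.2,"delta_pos":[0,0,0],"turn":[0,0,0]},{"claw":4.2,"delta_pos":[0,0,-0.3],"turn":[0,0,0]},{"claw":4.2,"delta_pos":[0,0,-0.3],"turn":[0,0,0]},{"claw":4.2,"delta_pos":[0,0,-0.4],"turn":[0,0,0]},{"claw":4.2,"delta_pos":[0,0,-0.2],"turn":[0,0,0]},{"claw":4.2,"delta_pos":[0,0,0],"turn":[0,0,0]}]}}

```text
time: 10.48
tcp_pos: [0.5235, 0.0884, 0.1207]
ee_rot: [180.0, 0.0, 119.8]
force: [0.4, 0.0, -1.0]
grip_width: 0.0462
```

```bash
python3 - <<'E'
from h import *
b=grab_frame('side')[:,:,::-1]
cv2.imwrite('pics/g4.png',cv2.resize(b[150:250,285:385],(500,500),interpolation=2))
E
```

```text
(no output)
```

View pics/g4.png

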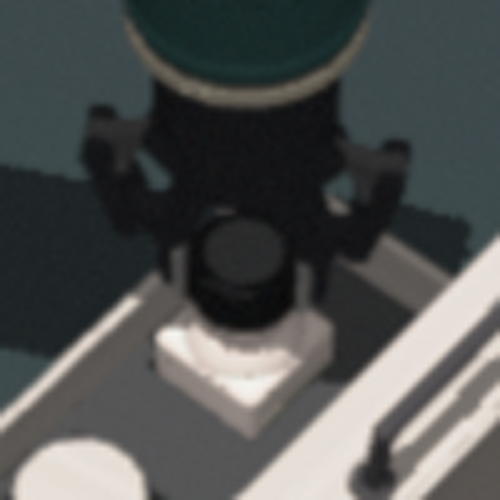

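The crop shows the cap held between the fingers at about (245,270). The bottle is still in its pocket, and the load is only about 1 N, so nothing but the cap is being lifted.

Call:
{"method": "apply_moves", "body": {"motion": [{"claw":4.2,"delta_pos":[0,0,-0.8],"turn":[0,0,0]},{"claw":4.2,"delta_pos":[0,0,-1.0],"turn":[0,0,0]},{"claw":4.2,"delta_pos":[0,0,-1.2],"turn":[0,0,0]},{"claw":4.2,"delta_pos":[0,0,-1.2],"turn":[0,0,0]},{"claw":4.2,"delta_pos":[0,0,-1.0],"turn":[0,0,0]},{"claw":4.2,"delta_pos":[0,0,-0.7],"turn":[0,0,0]},{"claw":4.2,"delta_pos":[0,0,0],"turn":[0,0,0]},{"claw":4.2,"delta_pos":[0,0,0],"turn":[0,0,0]}]}}

```text
time: 11.2
tcp_pos: [0.5235, 0.0883, 0.1796]
ee_rot: [180.0, 0.0, 119.8]
force: [-0.2, 0.2, -1.1]
grip_width: 0.046
```

```bash
python3 - <<'E'
from h import *
for n in("side","top"): cv2.imwrite(f"pics/{n}5.png",grab_frame(n)[:,:,::-1])
b=cv2.imread('pics/side5.png');cv2.imwrite('pics/g5.png',cv2.resize(b[120:260,260:400],(580,580),interpolation=2))
print(proj('side',[.5235,.0885,.113]),proj('side',[.5235,.0885,.163]),get_obs()['tcp_pos'])
E
```

```text
[333.36448766 205.26294804] [333.51000353 191.5366315 ] [0.52311476 0.08831131 0.17884815]
```

View pics/g5.png

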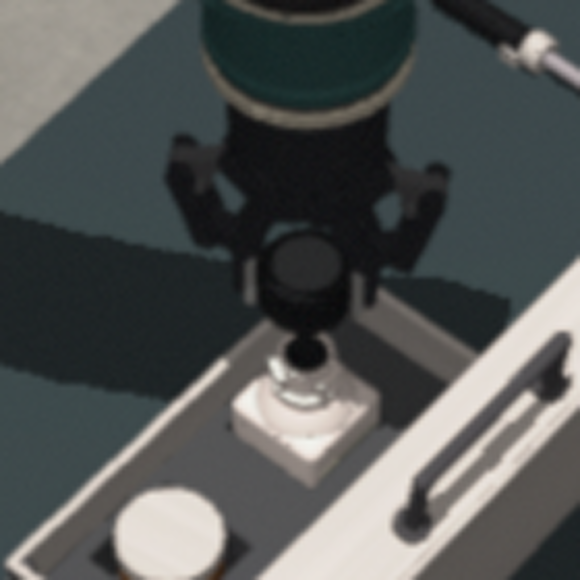

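View pics/top5.png

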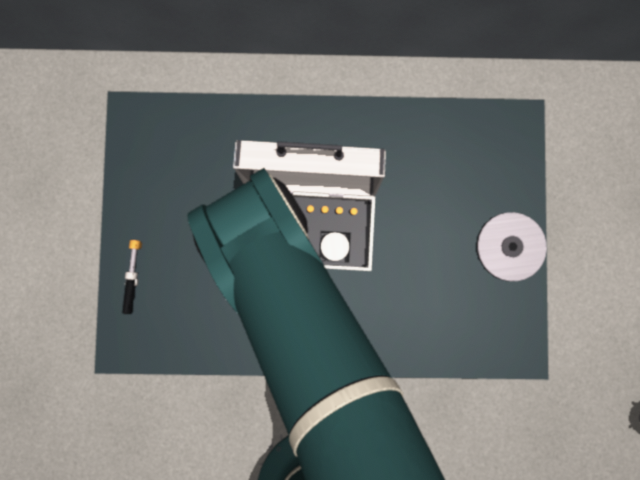

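The cap is off. Its top is at crop (305,262), directly above the open mouth at (305,352), with about 50 mm between them. The lid is still open, and the jar, lap and holder haven't moved.

```bash
python3 -c "
from h import *
print(proj('side',[.5235,.0885,.191]))
o=get_obs();print(o['force'],o['joint_vel'].round(2))
print(sign_off())"
```

```text
[333.59581615 183.44204229]
[ 0.99089992 -1.19195024 -0.40158666] [-0.18  0.32  0.1   0.11  0.04  0.02  0.03]
the job is handed in; nothing more can be done
None
```

The job is handed in at about 11 s on the robot's clock. The hand-in call reports no verdict, so this rests on my own checks.

**What I did:**
- **Lid:** I swung it by its bow handle on to its stop.
- **Cap:** I gripped it at 50 N, pressed it about 5 mm (13–14 N), twisted it 60° anticlockwise and lifted it off. The load after lifting was about 1 N, so the bottle was not pulled up.

**Last checks:**
- **Position:** The side view puts the cap's top at about (333.7, 183.2) px. The expected position for a 50 mm gap is (333.6, 183.4), so the cap is straight above the mouth with about 5 cm of air. It is level (tool tilt about 0°) and the arm is practically still.
- **Scene:** In the pictures the bottle is upright in its pocket and the lid is still open. The jar, lap disc and holder sit where they were.

**Disagreements:** The two cameras differed by about 3 mm on the cap's position. The handle bar also sat about 4 mm farther back than where I first put the gripper, which gave a brief 19 N side load during the lid swing. No check failed.

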